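# Empty the gate pan of salvaged heat sinks into its bin

### The job

Empty the pan with the orange gate: swing its gate fully down while the pan is still level, then raise the pan by its orange bar so that all three copper heat sinks slide out over the gate into the grey bin below. Set the pan gently back down level, leaving the gate down, and do not touch the neighbouring pan with the green gate or its stand.

Things in the scene. Friction and masses are not known exactly. Their poses are not given: they have to be found in the camera images.
- orange_pan (a joint): tilt of the pan with orange gate and bar, rad: 0 = level, resting on its rear post; grows as the bar end is raised, stop at 1.0. The open black pan (150 mm long, 110 mm wide, walls 26 mm high inside, 4 mm thick) tips about a horizontal axis across the underside of its gate end. By 0.9 rad all the heat sinks slide out. The pan falls back by itself if let go; raising the bar takes about 5 N
- orange_gate (a joint): opening of the orange end gate, rad: 0 = shut upright (starts 0 to 0.2), pi/2 = fully down, level with the pan floor (stop). Panel 108 mm wide, 24 mm high; hinge along its lower edge, 2 mm outward of the pan's tipping axis and 3.5 mm above it, stiff: the gate stays where it is left. Bearing on the fully lowered gate with over 15 N would tip the pan
- orange_lip (a point): push point on top of the lip, a shelf 108 mm wide jutting 50 mm outward from the gate's top edge. Turns with the gate; gate shut: 24 mm above the gate hinge, 30 mm outward of it, 122.5 mm above the table (x outward, y along the hinge). Fingertips pressed down on it, best along its arc about the hinge until 18 mm below the hinge and 34 mm outward, swing the gate fully down; the lip then hangs into the bin. Pressed under 25 mm from the hinge it jams
- orange_bar (a point): centre of the orange lifting bar: a round bar 12 mm thick, 110 mm clear between two flat steel arms, running level across the pan (along the point's y) over the wall opposite the gate, 175 mm above the table, 44 mm clear above the wall. With the pan level, x of the point points along the pan to the gate, and the tipping axis lies 145 mm ahead (+x) of this point and 80 mm below it
- orange_bin (a point): centre of the inner floor of the grey catch bin under the orange gate (fixed to the stand, together with the pan's pivots), 10 mm above the table; inside 162 mm along x (x points away from the pan), 122 mm along y; walls 45 mm high, the far one 65 mm. The tipping axis is 50 mm back (-x) from here and 85 mm up
- copper0_mid (a point): centre of copper heat sink A: a finned copper block 26 x 26 x 16 mm, about 30 g, lying loose and fins up on the floor of the orange pan, 3 in all
- copper1_mid (a point): centre of copper heat sink B: a finned copper block 26 x 26 x 16 mm, about 30 g, lying loose and fins up on the floor of the orange pan, 3 in all
- copper2_mid (a point): centre of copper heat sink C: a finned copper block 26 x 26 x 16 mm, about 30 g, lying loose and fins up on the floor of the orange pan, 3 in all
- green_stand: the neighbouring station, alike but with green gate and bar and two grey aluminium heat sinks in its pan: to be left alone. Origin: on the table, midway along its pan; x towards its gate, y across. It reaches 90 mm back and 210 mm ahead of the origin, 75 mm to each side, 181 mm up
Things that resemble listed ones, but are neither listed nor needed, are in the scene too. What is shaped like the part that bears copper2_mid but black, blue or purple is not meant.

How it is judged:
By the outcome, as a careful person would: the job done as asked, in the order asked, and still so for the second after the job is handed in, with the robot touching nothing.
It also fails if it takes over 54 s, if anything falls off the work surface, if the arm or the gripper's body presses on something with over 40 N, if the wrist force passes 120 N, or if a joint passes its speed limit or range.

### The arm

A 7-joint arm with a two-finger parallel gripper is mounted at the origin on the work surface. World frame = base frame: x ahead of the robot, y to its left, z up, the work surface at z = 0. Lengths are in m, angles in degrees, forces in N, time in s.
With the tool pointing down it reaches from about 0.425 to 0.875 m from the base axis. Payload 4.7 kg.
Tool frame: the origin (TCP) lies midway between the tips of the shut fingers; the grasp point (between the pads) lies 19 mm behind it; z points along the fingers, y is the direction in which the jaws open and shut (so a half turn about z gives the same grasp; the last joint's range is limited). The gripper opens to 85 mm and grips with 20 to 120 N. Pads are 22 mm wide; open, the fingers measure 114 mm over their backs; the gripper's body (76 mm by 85 mm) begins 54 mm behind the grasp point. The pads swing forward as they close: fully open they stand 13 mm farther back than shut.
Start: joints at [69.964, 18.392, -4.016, 83.108, 1.295, 78.541, -3.26], TCP at [0.231, -0.607, 0.231] pointing down, gripper open.
Joint ranges: [-163.93, 163.93], [-17.29, 119.83], [-79.2, 71.16], [3.27, 140.29], [-89.18, 269.18], [5.43, 117.66], [-154.24, 154.24]. Speed limits (degrees/s): [147.25, 147.25, 180, 180, 180, 180, 180].

### API

Orientations are given as [roll, pitch, yaw] about the fixed x, y, z axes, in that order (R = Rz(yaw) Ry(pitch) Rx(roll)).
In Python, from bench import get_state, camera, finish_job gives the robot as it stands.
- The arm moves only by the tool arm_command, never from a script. Its argument "moves" is text: rows parted by semicolons, each of 7 numbers parted by spaces: the turn, a rotation vector about the tool's x, y, z in rad, then the shift along the tool's x, y, z in mm, then the finger opening in mm, from 0 to 85.4. In form: wx wy wz tx ty tz hand; .... A call has 1 to 5 rows; each row shifts and turns the pose as measured when the row begins, along the tool's axes as they then stand; what a row does not reach is not made up. A row lasts 1/8 s, in which the tool goes at most 62.5 mm and 10.7 degrees, less where a joint would pass 70% of its speed; a pose out of reach is approached as far as the arm can. A call is refused whole if a number of a shift passes 62.5 or a number of a turn 0.188, either way. A call with a gripper value outside its range is refused whole. The fingers move at their own pace and stop on an object; the grip force is fixed at half the most. Time passes only in rows, so rows that do not move let the fingers close. It gives the time, the measured TCP pose, the force and the opening at its end, in the units of the state.
- get_state(): the state, without advancing time (a new reading comes with each control period).
- camera(name): name is "scene" or "top" or "wrist"; returns a dict with "color" (384x512x3 uint8, red, green, blue), "z_map" (384x512 float32, m along the optical axis (not along the pixel's ray), 0 where there is no reading), "fx", "fy", "cx", "cy" (pixels), "k1" (the pictures are not rectified: a ray, as slopes to the right and down, at radius r is drawn at 1 + k1 r^2 times it, then the intrinsics apply), "T" (4x4, takes a point from camera to world coordinates). Camera axes: x right, y down, z forward; pixel columns grow to the right and rows downward; lengths in m; the calibration is good to about 2 mm. A picture is of the moment at which its call begins.
- finish_job(): hands the job in, once; it reports no verdict.
The state is a dict: "time_s": time; "q": joint angles; "dq": joint speeds; "tau": joint torques, N m; "position": TCP position; "tcp_rot": TCP orientation; "contact_force": force on the tool from outside, world axes, zero at the start; "ft_torque": the same for the moment, N m; "gripper_width": finger opening in m.
Only numpy, scipy, OpenCV 4.12 (cv2) and the standard library are available. Lean on these libraries where they do the work, as an engineer would, in place of code of your own. Each camera call takes 0.05 s, during which the arm holds its last target. There are 200 camera calls.

## Working session

There is one attempt and no reset: what is moved stays moved. The work goes in short steps, Python scripts to look and compute and a tool call to move; the robot and the scene stay as the last step left them, time stands still between calls to the robot, and variables do not carry over. Pictures are saved under pics/ and viewed, about 8 in all and at most 12, crops included, and the job is handed in when it is done.

Besides the shell and the picture viewer there is one more tool, called after "Request:" in YAML: its name, and indented under it one key for each argument. arm_command: Moves the arm, as the interface text tells. Its arguments: {"type":"object","properties":{"moves":{"type":"string"}},"required":["moves"]}

```bash
mkdir -p pics; cat > h.py <<'E'
import numpy as np, cv2
from bench import get_state, camera
def ray(c,u,v):
    K=np.array([[c['fx'],0,c['cx']],[0,c['fy'],c['cy']],[0,0,1.]])
    p=cv2.undistortPoints(np.array([[[u,v]]],float),K,np.array([c['k1'],0,0,0.]))[0,0]
    return np.array([p[0],p[1],1.])
def plane(c,u,v,z):
    T=c['T'];d=T[:3,:3]@ray(c,u,v);o=T[:3,3];return o+d*(z-o[2])/d[2]
def cloud(c):
    h,w=c['z_map'].shape
    K=np.array([[c['fx'],0,c['cx']],[0,c['fy'],c['cy']],[0,0,1.]])
    uu,vv=np.meshgrid(np.arange(w),np.arange(h))
    p=cv2.undistortPoints(np.stack([uu,vv],-1).reshape(-1,1,2).astype(float),K,np.array([c['k1'],0,0,0.])).reshape(h,w,2)
    P=np.dstack([p,np.ones((h,w))])*c['z_map'][...,None]
    return P@c['T'][:3,:3].T+c['T'][:3,3]
def save(c,n): cv2.imwrite('pics/'+n+'.png',c['color'][...,::-1])
E
python3 - <<'E'
from h import *
import pickle
s=get_state();print({k:np.round(v,3) for k,v in s.items()})
d={n:camera(n) for n in('scene','top')}
pickle.dump(d,open('d.pkl','wb'))
for n in d: save(d[n],n+'0'); print(n,d[n]['T'].round(3).tolist(),d[n]['fx'])
E
```

```text
{'time_s': np.float64(0.0), 'q': array([69.964, 18.439, -4.017, 83.173,  1.295, 78.541, -3.259]), 'dq': array([-0.036,  0.066,  0.077,  0.085,  0.043,  0.016,  0.069]), 'tau': array([ 0.0000e+00, -4.9358e+01, -3.8200e-01, -3.1433e+01,  1.3000e-02,
        1.2000e-02,  0.0000e+00]), 'position': array([ 0.231, -0.607,  0.23 ]), 'tcp_rot': array([-1.79892e+02,  5.00000e-03,  2.08480e+01]), 'contact_force': array([ 0.457, -0.376,  0.201]), 'ft_torque': array([-0.001,  0.049, -0.044]), 'gripper_width': np.float64(0.085)}
scene [[0.119, 0.8, -0.588, 0.899], [0.993, -0.1, 0.064, -0.066], [-0.008, -0.591, -0.807, 0.671], [0.0, 0.0, 0.0, 1.0]] 352.65183325861784
top [[-0.067, -0.978, 0.198, 0.378], [-0.998, 0.066, -0.014, -0.043], [0.0, -0.198, -0.98, 0.929], [0.0, 0.0, 0.0, 1.0]] 368.8374914935012
```

```bash
python3 -c "
import cv2,numpy as np
a=cv2.imread('pics/scene0.png');b=cv2.imread('pics/top0.png')
"; ls pics
```

```text
scene0.png
top0.png
```

View pics/top0.png

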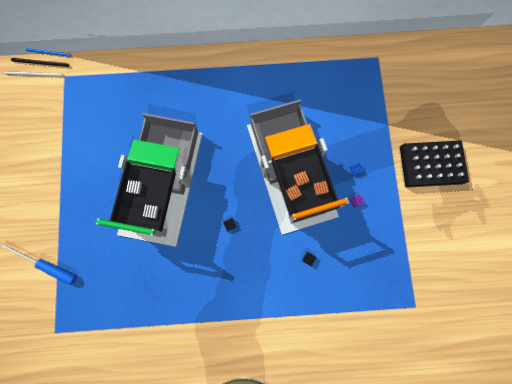

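View pics/scene0.png

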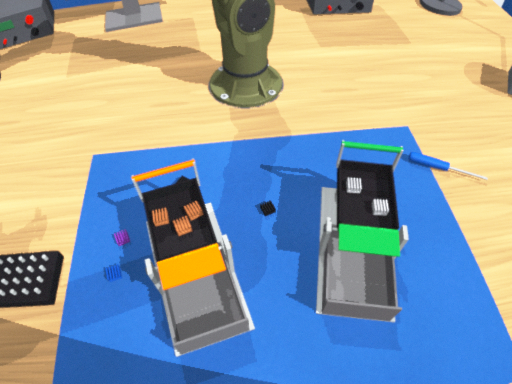

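Top view: the orange station's bar is at (320,208), its gate lip at (291,140) and its bin at (275,120), with the three copper sinks at (301,178), (293,192) and (320,188). The green station is on the left, around (150,185). The loose black, blue and purple blocks on the mat are decoys.

```bash
python3 - <<'E'
from h import *
import pickle
d=pickle.load(open('d.pkl','rb'))
for n,c in d.items():
    P=cloud(c);hsv=cv2.cvtColor(c['color'],cv2.COLOR_RGB2HSV)
    m=((hsv[...,0]>8)&(hsv[...,0]<24)&(hsv[...,1]>215)&(hsv[...,2]>120)).astype(np.uint8)
    k,l,st,ce=cv2.connectedComponentsWithStats(m)
    for i in range(1,k):
        if st[i,4]<60: continue
        q=P[(l==i)&(c['z_map']>0)]
        print(n,st[i],ce[i].round(1),'med',np.median(q,0).round(4),'zpct',np.percentile(q[:,2],[5,50,95]).round(4))
        r=cv2.minAreaRect(np.argwhere(l==i)[:,::-1].astype(np.float32)); bx=cv2.boxPoints(r)
        z=.175 if st[i,4]<450 else .1225
        W=np.array([plane(c,*b,z)[:2] for b in bx]);print('  box',bx.round(0).tolist(),W.round(4).tolist())
        xy=q[:,:2];e=np.linalg.svd(xy-xy.mean(0),full_matrices=False)[2]
        pr=(xy-np.median(xy,0))@e.T;print('  axes',e.round(3).tolist(),np.percentile(pr,[1,50,99],axis=0).round(4).tolist(), 'rayplane',plane(c,*ce[i],z).round(4))
E
```

```text
scene [133 161  60  20 268] [162.8 170.6] med [ 0.474  -0.1945  0.1788] zpct [0.175  0.1788 0.1814]
  box [[133.0, 177.0], [192.0, 160.0], [193.0, 164.0], [134.0, 181.0]] [[0.4777, -0.2491], [0.4516, -0.1406], [0.4628, -0.1383], [0.4885, -0.2458]]
  axes [[0.229, -0.973], [-0.973, -0.229]] [[-0.0551, -0.0028], [-0.0007, -0.0004], [0.0503, 0.0039]] rayplane [ 0.4705 -0.1942  0.175 ]
scene [ 157  243   68   46 1746] [190.2 266.1] med [ 0.6403 -0.1544  0.1195] zpct [0.1169 0.1195 0.1223]
  box [[155.0, 262.0], [217.0, 242.0], [225.0, 269.0], [164.0, 289.0]] [[0.6272, -0.2138], [0.6016, -0.1067], [0.6543, -0.0951], [0.6775, -0.1976]]
  axes [[0.221, -0.975], [-0.975, -0.221]] [[-0.0537, -0.0236], [0.0, -0.0001], [0.0507, 0.0389]] rayplane [ 0.6416 -0.1535  0.1225]
top [ 265  125   51   33 1036] [290.7 141.2] med [ 0.6354 -0.1529  0.1201] zpct [0.1122 0.1201 0.1228]
  box [[265.0, 137.0], [310.0, 124.0], [316.0, 145.0], [272.0, 159.0]] [[0.6487, -0.0946], [0.674, -0.2], [0.6206, -0.2098], [0.5959, -0.1056]]
  axes [[-0.223, 0.975], [0.975, 0.223]] [[-0.0523, -0.023], [0.0002, 0.0], [0.052, 0.0272]] rayplane [ 0.6348 -0.1524  0.1225]
top [293 199  55  20 296] [319.8 208.4] med [ 0.4695 -0.1915  0.1803] zpct [0.1771 0.1803 0.1825]
  box [[292.0, 214.0], [346.0, 197.0], [348.0, 203.0], [294.0, 219.0]] [[0.4626, -0.1343], [0.4894, -0.2491], [0.4779, -0.2511], [0.4513, -0.1366]]
  axes [[0.227, -0.974], [0.974, 0.227]] [[-0.0559, -0.0054], [0.0001, -0.0], [0.0559, 0.006]] rayplane [ 0.47   -0.1923  0.175 ]
```

```bash
cat >> h.py <<'E'
from scipy.spatial.transform import Rotation as R
def rows(tp,rpy,hand,step=60,N=None,s=None):
    "rows from measured pose to target (m, deg)"
    s=s or get_state()
    p=np.array(s['position'])*1000;r=R.from_euler('xyz',s['tcp_rot'],degrees=True)
    t=np.array(tp)*1000;rt=R.from_euler('xyz',rpy,degrees=True)
    w=(r.inv()*rt).as_rotvec();n=N or max(1,int(np.ceil(max(np.linalg.norm(t-p)/step,np.linalg.norm(w)/.18))))
    out=[]
    for i in range(n):
        ri=r*R.from_rotvec(w*i/n); sh=ri.inv().apply((t-p)/n)
        out.append(' '.join(f'{v:.3f}' for v in w/n)+' '+' '.join(f'{v:.1f}' for v in sh)+f' {hand}')
    for i in range(0,n,5): print('; '.join(out[i:i+5]))
    print('pos',p.round(1),'rot',np.round(s['tcp_rot'],1),'F',np.round(s['contact_force'],1))
B=np.array([.470,-.193,.175]);YAW=13.0
ux=np.array([np.cos(np.radians(YAW)),np.sin(np.radians(YAW)),0])
def pan(x,z,y=0):  # x along pan from bar, z world, y across
    p=B+ux*x+np.array([-ux[1],ux[0],0])*y; p[2]=z; return p
E
python3 -c "
from h import *
rows(pan(.180,.25),[180,0,13],0)"
```

```text
-0.000 0.000 0.012 49.9 -25.2 -1.7 0; -0.000 0.000 0.012 49.6 -25.8 -1.8 0; -0.000 0.000 0.012 49.3 -26.4 -1.8 0; -0.000 0.000 0.012 48.9 -27.1 -1.8 0; -0.000 0.000 0.012 48.6 -27.7 -1.8 0
-0.000 0.000 0.012 48.2 -28.3 -1.8 0; -0.000 0.000 0.012 47.9 -28.9 -1.8 0; -0.000 0.000 0.012 47.5 -29.5 -1.8 0; -0.000 0.000 0.012 47.1 -30.0 -1.8 0; -0.000 0.000 0.012 46.8 -30.6 -1.8 0
-0.000 0.000 0.012 46.4 -31.2 -1.8 0
pos [ 231.1 -607.   230.3] rot [-179.9    0.    20.8] F [ 0.6 -0.3  0.5]
```

Request:
arm_command:
  moves: "0 0 0.012 50 -25 -5 0; 0 0 0.012 50 -26 -5 0; 0 0 0.012 49 -26 -5 0; 0 0 0.012 49 -27 -2 0; 0 0 0.012 49 -28 0 0"

```text
time_s: 0.72
position: [0.4198, -0.3992, 0.2441]
tcp_rot: [-179.7, 0.2, 16.6]
contact_force: [0.5, -1.6, 0.9]
gripper_width: 0.0
```

Request:
arm_command:
  moves: "0 0 0.012 48 -28 0 0; 0 0 0.012 48 -29 0 0; 0 0 0.012 48 -29 0 0; 0 0 0.012 47 -30 0 0; 0 0 0.012 47 -31 0 0"

```text
time_s: 1.35
position: [0.6153, -0.1879, 0.2419]
tcp_rot: [-179.7, 0.4, 12.9]
contact_force: [1.2, -0.8, 0.9]
gripper_width: -0.0001
```

```bash
python3 -c "
from h import *
rows(pan(.180,.25),[180,0,13],0)
c=camera('wrist');save(c,'w1');import pickle;pickle.dump(c,open('w1.pkl','wb'))"
```

```text
-0.005 0.007 -0.001 37.2 -27.9 -8.2 0
pos [ 615.3 -187.9  241.9] rot [-179.7    0.4   12.9] F [ 1.2 -0.8  0.9]
```

View pics/w1.png

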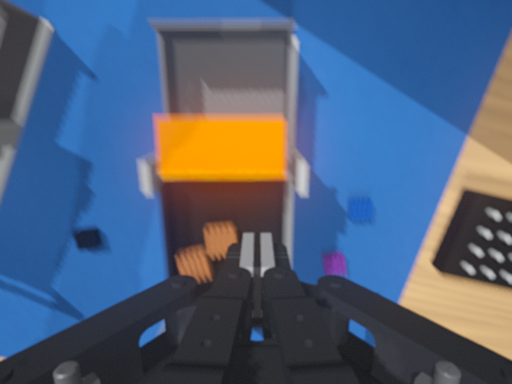

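The wrist view is square to the pan, with the lip at (153–288, 115–180) and the bin beyond it. It is the orange gate, with copper sinks behind it. I'll move over the lip and measure it from close by.

Request:
arm_command:
  moves: "-0.005 0.007 0 37 -28 0 0; 0 0 0 0 0 0 0"

```text
time_s: 1.65
position: [0.6511, -0.1371, 0.24]
tcp_rot: [-179.5, -0.3, 13.8]
contact_force: [-0.5, -0.1, -0.2]
gripper_width: -0.0001
```

```bash
python3 - <<'E'
from h import *
c=camera('wrist')
P=cloud(c);hsv=cv2.cvtColor(c['color'],cv2.COLOR_RGB2HSV)
m=((hsv[...,0]>8)&(hsv[...,0]<24)&(hsv[...,1]>215)&(hsv[...,2]>120)).astype(np.uint8)
k,l,st,ce=cv2.connectedComponentsWithStats(m)
i=1+np.argmax(st[1:,4]);print(st[i],ce[i])
q=P[(l==i)&(c['z_map']>0)]
print(np.median(q,0).round(4))
e=np.array([ux,[-ux[1],ux[0],0]]);pr=(q-B)@e.T
print(np.percentile(pr,[1,5,50,95,99],axis=0).round(4))
r=cv2.minAreaRect(np.argwhere(l==i)[:,::-1].astype(np.float32));bx=cv2.boxPoints(r)
W=np.array([plane(c,*b,.12) for b in bx]);print(((W-B)@e.T).round(4).tolist())
# shelf slope
x=pr[:,0];o=np.argsort(x)
for a in np.arange(.13,.22,.01):
    s=(x>a)&(x<a+.01)
    if s.sum()>20: print(round(a,3),s.sum(),np.median(q[s,2]).round(4))
# yaw of edge
b=max([(W[j]-W[j-1]) for j in range(4)],key=lambda v:np.linalg.norm(v));print('edge ang',np.degrees(np.arctan2(b[1],b[0])))
rows(pan(.180,.16),[180,0,13],0)
E
```

```text
[ 215  179  120   57 6429] [274.14356821 206.54907451]
[ 0.6398 -0.1551  0.1209]
[[ 0.1492 -0.0518]
 [ 0.1518 -0.0477]
 [ 0.1742 -0.0014]
 [ 0.1957  0.0464]
 [ 0.1976  0.0507]]
[[0.147, 0.0531], [0.1984, 0.0511], [0.1982, -0.052], [0.1469, -0.0552]]
0.13 46 0.0999
0.14 82 0.1228
0.15 1232 0.1225
0.16 1297 0.1218
0.17 1316 0.1209
0.18 1326 0.1201
0.19 1103 0.1193
edge ang 102.94193796669127
-0.003 -0.001 0.005 -3.6 5.2 39.9 0; -0.003 -0.001 0.005 -3.5 5.1 39.9 0
pos [ 649.8 -141.3  239.8] rot [-179.6   -0.2   13.6] F [-0.6 -1.1  0.4]
```

Request:
arm_command:
  moves: "-0.003 -0.001 0.005 -4 5 50 0; -0.003 -0.001 0.005 -4 5 50 0; 0 0 0 0 0 0 0"

```text
time_s: 2.08
position: [0.6428, -0.1576, 0.1378]
tcp_rot: [179.9, 0.0, 12.7]
contact_force: [0.2, -0.9, 1.1]
gripper_width: -0.0002
```

```bash
python3 -c "
from h import *
rows(pan(.179,.124),[180,0,13],0)"
```

```text
0.003 0.001 -0.005 2.7 -4.4 13.8 0
pos [ 642.8 -157.6  137.8] rot [179.9   0.   12.7] F [ 0.2 -0.9  1.1]
```

Request:
arm_command:
  moves: "0.003 0 -0.005 3 -4 12 0; 0 0 0 0 0 5 0; 0 0 0 2 0 4 0; 0 0 0 2 0 4 0; 0 0 0 1 0 4 0"

```text
time_s: 2.7
position: [0.6543, -0.1529, 0.1148]
tcp_rot: [179.8, -0.5, 13.0]
contact_force: [-0.0, 0.6, 0.8]
gripper_width: 0.0004
```

```bash
python3 -c "
from h import *
s=get_state();p=np.array(s['position']);e=np.array([ux,[-ux[1],ux[0],0]]);print((p-B)@e.T*1000-[147,0],p[2]*1000-98.5,s['contact_force'])"
```

```text
[41.61740727 -2.387539  ] 16.25173947560492 [-0.0165138   0.61466345  0.8118021 ]
```

Request:
arm_command:
  moves: "0 0 0 -1 0 5 0; 0 0 0 -1 0 5 0; 0 0 0 0 0 5 0"

```text
time_s: 3.08
position: [0.6565, -0.1523, 0.1012]
tcp_rot: [179.6, -1.0, 13.1]
contact_force: [3.1, 0.3, 0.1]
gripper_width: -0.0001
```

```bash
cat >> h.py <<'E'
def rel():
    s=get_state();p=np.array(s['position']);e=np.array([ux,[-ux[1],ux[0],0]]);print('hinge-rel',((p-B)@e.T*1000-[147,0]).round(1),(p[2]*1000-98.5).round(1),np.round(s['contact_force'],1))
E
python3 -c "
from h import *
rel()"
```

```text
hinge-rel [43.8 -2.3] 2.7 [3.1 0.3 0.1]
```

Request:
arm_command:
  moves: "0 0.006 0 -3 0 5 0; 0 0.006 0 -3 0 5 0; 0 0 0 -3 0 5 0; 0 0 0 -3 0 4 0"

```text
time_s: 3.58
position: [0.6525, -0.153, 0.0823]
tcp_rot: [179.5, -2.8, 13.2]
contact_force: [4.4, -0.8, -1.1]
gripper_width: 0.0002
```

```bash
python3 -c "
from h import *
rel()"
```

```text
hinge-rel [39.8 -2.1] -16.2 [ 4.4 -0.8 -1.1]
```

Request:
arm_command:
  moves: "0 -0.02 0 -3 0 2 0; 0 -0.02 0 -3 0 1 0; 0 -0.008 0 -3 0 0 0"

```text
time_s: 3.95
position: [0.6492, -0.1537, 0.0766]
tcp_rot: [179.5, -0.8, 13.2]
contact_force: [12.4, -0.2, -7.2]
gripper_width: -0.0
```

```bash
python3 - <<'E'
from h import *
rel()
c=camera('scene');save(c,'s2');im=cv2.imread('pics/s2.png');cv2.imwrite('pics/s2c.png',cv2.resize(im[130:370,80:300],None,fx=2.5,fy=2.5))
E
```

```text
hinge-rel [36.4 -2.1] -21.9 [12.4 -0.2 -7.2]
```

View pics/s2c.png

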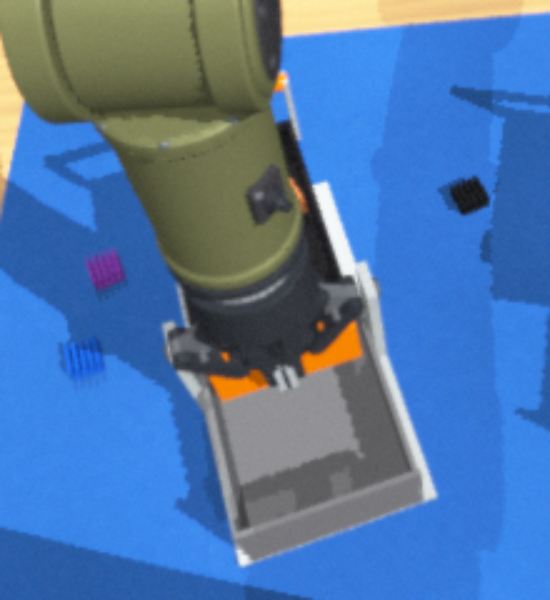

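The scene crop shows the fingertips at (285,375) with the gate panel laid down at (290,360), and the force has jumped to about 12 N. That suggests the stop, so I'll nudge once more, back off and measure.

Request:
arm_command:
  moves: "0 -0.008 0 -2.5 0 -2 0; 0 -0.004 0 -2 0 -1 0"

```text
time_s: 4.25
position: [0.649, -0.1534, 0.0774]
tcp_rot: [179.4, -0.6, 13.3]
contact_force: [9.3, 0.4, -5.2]
gripper_width: -0.0002
```

```bash
python3 -c "
from h import *
rel()"
```

```text
hinge-rel [36.3 -1.6] -21.1 [ 9.3  0.4 -5.2]
```

Request:
arm_command:
  moves: "0 0 0 8 0 0 0; 0 0 0 6 0 -20 0; 0 0 0 0 0 -50 0; 0 0 0 0 0 -60 0; 0 0 0 -30 0 -50 0"

```text
time_s: 4.88
position: [0.6239, -0.156, 0.2502]
tcp_rot: [-179.9, 1.0, 13.3]
contact_force: [-0.1, -1.0, -0.7]
gripper_width: -0.0002
```

Request:
arm_command:
  moves: "0 0 0 -20 0 0 0; 0 0 0 0 0 0 0"

```text
time_s: 5.12
position: [0.603, -0.1627, 0.255]
tcp_rot: [179.8, 0.9, 13.2]
contact_force: [-0.3, 0.4, -0.6]
gripper_width: 0.0
```

```bash
python3 - <<'E'
from h import *
rel()
e=np.array([ux,[-ux[1],ux[0],0]])
for n in('wrist','top'):
    c=camera(n);save(c,n+'3')
    P=cloud(c);hsv=cv2.cvtColor(c['color'],cv2.COLOR_RGB2HSV)
    m=((hsv[...,0]>6)&(hsv[...,0]<24)&(hsv[...,1]>205)&(hsv[...,2]>90)&(c['z_map']>0))
    q=P[m];x=(q-B)@e[0]
    for a in np.arange(.12,.22,.005):
        s=(x>a)&(x<a+.005)
        if s.sum()>15: print(n,round(a,3),s.sum(),np.percentile(q[s,2],[10,50,90]).round(4))
rows(pan(0,.25),[180,0,103],85)
E
```

```text
hinge-rel [-10.6  -0.4] 156.5 [-0.3  0.4 -0.6]
wrist 0.145 64 [0.0983 0.0989 0.0994]
wrist 0.15 561 [0.0986 0.0995 0.1005]
wrist 0.155 572 [0.0988 0.0997 0.1006]
wrist 0.16 548 [0.0991 0.0999 0.1008]
wrist 0.165 554 [0.0992 0.1001 0.101 ]
wrist 0.17 809 [0.0612 0.087  0.1001]
top 0.145 28 [0.0962 0.098  0.1001]
top 0.15 94 [0.097  0.0988 0.1004]
top 0.155 87 [0.0967 0.0989 0.1012]
top 0.16 89 [0.0977 0.099  0.1012]
top 0.165 75 [0.097  0.0993 0.1009]
-0.001 0.001 -0.174 -15.3 -0.0 0.7 85; -0.001 0.001 -0.174 -15.1 -2.7 0.7 85; -0.001 0.001 -0.174 -14.4 -5.3 0.7 85; -0.001 0.001 -0.174 -13.3 -7.7 0.7 85; -0.001 0.001 -0.174 -11.7 -9.9 0.6 85
-0.001 0.001 -0.174 -9.9 -11.8 0.6 85; -0.001 0.001 -0.174 -7.7 -13.3 0.6 85; -0.001 0.001 -0.174 -5.3 -14.4 0.6 85; -0.001 0.001 -0.174 -2.7 -15.1 0.5 85
pos [ 604.5 -161.6  254.7] rot [179.9   0.8  13.3] F [-0.2 -0.1 -0.7]
```

View pics/wrist3.png

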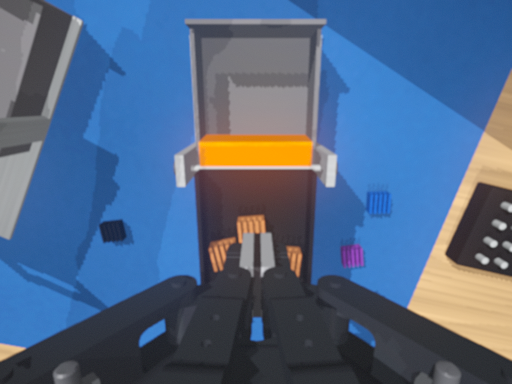

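The wrist view shows the gate panel lying down at (200–312, 135–167). I'll check whether it is exactly level, using the pan floor and the bin floor as references.

```bash
python3 - <<'E'
from h import *
e=np.array([ux,[-ux[1],ux[0],0]])
for n in ('wrist','top'):
    c=camera(n);P=cloud(c);hsv=cv2.cvtColor(c['color'],cv2.COLOR_RGB2HSV)
    m=((hsv[...,0]>6)&(hsv[...,0]<24)&(hsv[...,1]>205)&(hsv[...,2]>90)&(c['z_map']>0))
    Q=(P-B);X=Q@e[0];Y=Q@e[1];Z=P[...,2]
    s=m&(X>.151)&(X<.169);print(n,'panel',np.polyfit(X[s],Z[s],1))
    s=m&(X>.168)&(Z<.093)&(Z>.06)
    if s.sum()>30: print('lipface dx/dz',np.polyfit(Z[s],X[s],1),s.sum())
    for nm,a,b,zl,zh in(('panfloor',.08,.135,.09,.105),('bin',.19,.26,0,.02)):
        s=(X>a)&(X<b)&(abs(Y)<.04)&(Z>zl)&(Z<zh)&(c['z_map']>0)
        if s.sum()>50: print(nm,s.sum(),np.polyfit(X[s],Z[s],1),np.median(Z[s]))
E
```

```text
wrist panel [0.0452692  0.09255946]
lipface dx/dz [-0.0433871   0.17547617] 510
panfloor 3817 [-0.01206425  0.10116869] 0.09974201977669206
bin 4297 [-0.00491749  0.01182439] 0.010715001437171745
top panel [-0.06211462  0.10860784]
panfloor 557 [-0.00867259  0.10000923] 0.09893773972101294
bin 459 [0.00653928 0.00839641] 0.00994840905314287
```

Panel +0.045 and lip −0.043, against a floor slope of −0.012, put the gate about 0.05 rad short of fully down. I'll push again lower on the lip, where the lever is longer.

```bash
python3 -c "
from h import *
rows(pan(.207,.25),[180,0,13],0,N=2)"
```

```text
0.001 0.007 0.003 34.3 0.6 1.5 0; 0.001 0.007 0.003 34.2 0.5 1.7 0
pos [ 604.8 -161.   253.9] rot [179.9   0.8  13.3] F [0.4 0.7 1. ]
```

Request:
arm_command:
  moves: "0 0.007 0.003 35 0 1 0; 0 0.007 0.003 34 0 1 0; 0 0 0 0 0 50 0; 0 0 0 0 0 50 0; 0 0 0 0 0 50 0"

```text
time_s: 5.95
position: [0.6783, -0.1422, 0.0963]
tcp_rot: [-180.0, -0.2, 13.1]
contact_force: [1.1, -0.6, 0.4]
gripper_width: -0.0003
```

```bash
python3 -c "
from h import *
rel();rows(pan(.195,.058),[180,0,13],0,N=2)"
```

```text
hinge-rel [67.3  2.6] -2.2 [ 1.1 -0.6  0.4]
-0.000 -0.002 0.001 -9.7 1.3 19.1 0; -0.000 -0.002 0.001 -9.7 1.3 19.1 0
pos [ 678.3 -142.2   96.3] rot [-180.    -0.2   13.1] F [ 1.1 -0.6  0.4]
```

Request:
arm_command:
  moves: "0 0 0 -6 1 20 0; 0 0 0 -12 1 18 0; 0 0 0 -6 0 0 0; 0 0 0 -4 0 0 0; 0 0 0 -3 0 0 0"

```text
time_s: 6.58
position: [0.6494, -0.1459, 0.0485]
tcp_rot: [-179.5, -0.1, 13.4]
contact_force: [5.1, 0.8, -2.6]
gripper_width: 0.0002
```

```bash
python3 -c "
from h import *
rel()"
```

```text
hinge-rel [38.4  5.5] -50.0 [ 5.1  0.8 -2.6]
```

Request:
arm_command:
  moves: "0 0 0 -3 -2 -4 0; 0 0 0 -3 -2 -2 0; 0 0 0 -2 0 0 0"

```text
time_s: 6.95
position: [0.6475, -0.1419, 0.0593]
tcp_rot: [-179.7, -0.9, 13.6]
contact_force: [3.2, 0.7, -2.6]
gripper_width: 0.0002
```

```bash
python3 -c "
from h import *
rel()"
```

```text
hinge-rel [37.4  9.9] -39.2 [ 3.2  0.7 -2.6]
```

Request:
arm_command:
  moves: "0 -0.008 0 -5 0 0 0; 0 -0.008 0 -6 0 0 0; 0 0 0 -6 0 0 0"

```text
time_s: 7.32
position: [0.6467, -0.1415, 0.062]
tcp_rot: [-180.0, -2.0, 13.8]
contact_force: [20.0, 1.2, -14.8]
gripper_width: -0.0002
```

```bash
python3 -c "
from h import *
rel()"
```

```text
hinge-rel [36.7 10.5] -36.5 [ 20.    1.2 -14.8]
```

Request:
arm_command:
  moves: "0 0.01 0 10 0 0 0; 0 0.02 0 8 0 -30 0; 0 0 0 0 0 -60 0; 0 0 0 -30 0 -60 0; 0 0 0 -40 0 -40 0"

```text
time_s: 7.95
position: [0.5854, -0.1552, 0.2512]
tcp_rot: [-179.8, -3.5, 14.0]
contact_force: [-0.0, -0.7, 0.1]
gripper_width: -0.0004
```

Request:
arm_command:
  moves: "0 0 0 -20 5 0 0; 0 0 0 0 0 0 0; 0 0 0 0 0 0 0"

```text
time_s: 8.32
position: [0.5667, -0.1668, 0.2615]
tcp_rot: [179.6, -4.0, 13.8]
contact_force: [0.5, 0.3, 0.0]
gripper_width: -0.0001
```

```bash
cat > gate.py <<'E'
from h import *
rel()
e=np.array([ux,[-ux[1],ux[0],0]])
for n in ('wrist','scene'):
    c=camera(n);save(c,n+'g');P=cloud(c);hsv=cv2.cvtColor(c['color'],cv2.COLOR_RGB2HSV)
    m=((hsv[...,0]>6)&(hsv[...,0]<24)&(hsv[...,1]>205)&(hsv[...,2]>90)&(c['z_map']>0))
    Q=(P-B);X=Q@e[0];Y=Q@e[1];Z=P[...,2]
    s=m&(X>.151)&(X<.169)
    if s.sum()>30: print(n,'panel',np.polyfit(X[s],Z[s],1),s.sum())
    s=m&(X>.16)&(Z<.093)&(Z>.055)
    if s.sum()>30: print('lipface dx/dz',np.polyfit(Z[s],X[s],1),s.sum())
    for nm,a,b,zl,zh in(('panfloor',.08,.135,.09,.105),('bin',.19,.26,0,.02)):
        s=(X>a)&(X<b)&(abs(Y)<.04)&(Z>zl)&(Z<zh)&(c['z_map']>0)
        if s.sum()>50: print(nm,s.sum(),np.polyfit(X[s],Z[s],1),np.median(Z[s]))
E
python3 gate.py
```

```text
hinge-rel [-46.9   3.8] 163.0 [0.5 0.3 0. ]
wrist panel [0.03523794 0.09403801] 2019
panfloor 3997 [-0.01245775  0.10121362] 0.09973241295173607
bin 4050 [-0.00250055  0.01126168] 0.010686528361815911
scene panel [0.03113341 0.09349242] 491
lipface dx/dz [-0.03277871  0.17389824] 570
panfloor 1087 [-0.01464898  0.10014691] 0.09835575108327521
bin 1482 [0.0009028 0.0092856] 0.009471784640886383
```

The tool pitch had drifted negative, so the finger bore near the hinge and jammed. I'll repeat with the fingertips pitched inward (about +7°) so the tip bears low on the lip.

```bash
python3 -c "
from h import *
rows(pan(.210,.20),[180,7,13],0,N=3)"
```

```text
0.002 -0.064 0.005 35.1 1.7 22.6 0; 0.002 -0.064 0.005 36.5 1.6 20.3 0; 0.002 -0.064 0.005 37.7 1.5 18.0 0
pos [ 566.7 -166.6  260.4] rot [179.7  -3.9  13.9] F [-0.7  0.5 -0.1]
```

Request:
arm_command:
  moves: "0 -0.064 0.005 35 2 22 0; 0 -0.064 0.005 37 2 15 0; 0 -0.064 0.005 38 2 15 0; 0 0 0 0 0 0 0"

```text
time_s: 8.93
position: [0.6783, -0.1453, 0.2003]
tcp_rot: [179.9, 7.9, 12.9]
contact_force: [0.3, 0.7, 0.6]
gripper_width: -0.0004
```

```bash
python3 -c "
from h import *
rel();rows(pan(.197,.058),[180,7,13],0,N=4)"
```

```text
hinge-rel [66.7 -0.4] 101.8 [0.3 0.7 0.6]
0.000 0.004 -0.000 0.7 -0.2 35.8 0; 0.000 0.004 -0.000 0.6 -0.2 35.8 0; 0.000 0.004 -0.000 0.5 -0.1 35.8 0; 0.000 0.004 -0.000 0.3 -0.1 35.8 0
pos [ 678.3 -145.3  200.3] rot [179.9   7.9  12.9] F [0.3 0.7 0.6]
```

Request:
arm_command:
  moves: "0 0 0 1 0 36 0; 0 0 0 1 0 36 0; 0 0 0 0 0 36 0; 0 0 0 0 0 30 0; 0 0 0 -5 0 0 0"

```text
time_s: 9.55
position: [0.6567, -0.1482, 0.0603]
tcp_rot: [-180.0, 7.8, 13.1]
contact_force: [-0.3, -0.1, -0.3]
gripper_width: -0.0002
```

```bash
python3 -c "
from h import *
rel();print(get_state()['tcp_rot'])"
```

```text
hinge-rel [45.   1.7] -38.2 [-0.3 -0.1 -0.3]
[-179.99709416    7.81450308   13.10199097]
```

Request:
arm_command:
  moves: "0 0 0 -4 1 -1 0; 0 -0.004 0 -4 0 -1 0; 0 -0.004 0 -4 0 0 0; 0 -0.004 0 -4 0 0 0"

```text
time_s: 10.05
position: [0.6471, -0.1523, 0.0708]
tcp_rot: [179.8, 7.6, 13.1]
contact_force: [11.7, 1.4, -8.6]
gripper_width: -0.0001
```

```bash
python3 -c "
from h import *
rel();print(get_state()['tcp_rot'])"
```

```text
hinge-rel [34.7 -0.2] -27.7 [11.7  1.4 -8.6]
[179.7699358    7.62471024  13.10076242]
```

Request:
arm_command:
  moves: "0 0 0 -3 0 5 0; 0 -0.004 0 -4 0 4 0"

```text
time_s: 10.3
position: [0.6473, -0.1522, 0.0682]
tcp_rot: [179.6, 6.8, 13.2]
contact_force: [6.6, 0.7, 4.5]
gripper_width: -0.0
```

```bash
python3 -c "
from h import *
rel();print(get_state()['tcp_rot'])"
```

```text
hinge-rel [34.9 -0.2] -30.3 [6.6 0.7 4.5]
[179.55695486   6.78690326  13.19259501]
```

Tip x no longer changes at about 35 mm outward, so this is the stop. I'll back off and check.

Request:
arm_command:
  moves: "0 0 0 12 0 0 0; 0 0.03 0 8 0 -30 0; 0 0.03 0 0 0 -60 0; 0 0.03 0 -30 0 -60 0; 0 0.03 0 -40 0 -40 0"

```text
time_s: 10.92
position: [0.6147, -0.1563, 0.2613]
tcp_rot: [179.7, -0.2, 13.5]
contact_force: [0.3, -0.3, 0.5]
gripper_width: 0.0002
```

Request:
arm_command:
  moves: "0 0 0 -20 0 0 0; 0 0 0 0 0 0 0; 0 0 0 0 0 0 0"

```text
time_s: 11.3
position: [0.5961, -0.1625, 0.2726]
tcp_rot: [179.2, -1.0, 13.4]
contact_force: [1.1, 0.6, -0.8]
gripper_width: -0.0001
```

```bash
python3 gate.py; python3 -c "
from h import *
rows(pan(0,.25),[180,0,103],85)"
```

```text
hinge-rel [-17.3   1.4] 174.1 [ 1.1  0.6 -0.8]
wrist panel [0.00530962 0.098398  ] 1838
lipface dx/dz [-0.00030934  0.17115729] 187
panfloor 3550 [-0.01298343  0.1012869 ] 0.09973842777687966
bin 3858 [-0.00420968  0.01166713] 0.01071817914309181
scene panel [-0.21139234  0.13119066] 538
lipface dx/dz [0.00320837 0.17038325] 529
panfloor 1092 [-0.01475405  0.10026336] 0.09851476899195871
bin 1488 [1.08062425e-05 9.42027710e-03] 0.009424397796507333
0.002 -0.000 -0.174 -14.4 0.0 2.2 85; 0.002 -0.000 -0.174 -14.2 -2.5 2.2 85; 0.002 -0.000 -0.174 -13.6 -4.9 2.2 85; 0.002 -0.000 -0.174 -12.5 -7.2 2.2 85; 0.002 -0.000 -0.174 -11.1 -9.2 2.2 85
0.002 -0.000 -0.174 -9.4 -11.0 2.3 85; 0.002 -0.000 -0.174 -7.3 -12.4 2.3 85; 0.002 -0.000 -0.174 -5.1 -13.5 2.3 85; 0.002 -0.000 -0.174 -2.7 -14.2 2.4 85
pos [ 596.1 -162.3  271.5] rot [179.2  -0.9  13.4] F [-0.4  0.3 -0.8]
```

The gate is now fully down: the lip is vertical within 0.003 and the panel is level with the floor. Next is the bar.

Request:
arm_command:
  moves: "0 0 -0.174 -14 0 2 50; 0 0 -0.174 -14 -3 2 50; 0 0 -0.174 -14 -5 2 50; 0 0 -0.174 -13 -7 2 50; 0 0 -0.174 -11 -9 2 50"

```text
time_s: 12.02
position: [0.5274, -0.1763, 0.2549]
tcp_rot: [179.4, -0.2, 65.3]
contact_force: [0.4, -1.0, 0.4]
gripper_width: 0.0501
```

Request:
arm_command:
  moves: "0 0 -0.174 -9 -11 2 50; 0 0 -0.174 -7 -12 2 50; 0 0 -0.174 -5 -14 2 50; 0 0 -0.174 -3 -14 2 50; 0 0 0 0 0 0 50"

```text
time_s: 12.65
position: [0.4722, -0.1902, 0.2417]
tcp_rot: [179.6, -0.3, 106.8]
contact_force: [-0.1, -0.7, -0.3]
gripper_width: 0.0497
```

```bash
python3 - <<'E'
from h import *
c=camera('wrist');save(c,'wb')
P=cloud(c);hsv=cv2.cvtColor(c['color'],cv2.COLOR_RGB2HSV)
e=np.array([ux,[-ux[1],ux[0],0]])
m=((hsv[...,0]>6)&(hsv[...,0]<24)&(hsv[...,1]>200)&(hsv[...,2]>90)&(c['z_map']>0)&(abs(P[...,2]-.178)<.01))
q=(P[m]-B)@e.T; print(m.sum(),np.percentile(q,[2,50,98],axis=0).round(4),np.percentile(P[m][:,2],[50,95]))
rows(pan(0,.2),[180,0,103],50)
E
```

```text
1982 [[-0.0037 -0.0521]
 [ 0.0012  0.0036]
 [ 0.0058  0.0515]] [0.18114409 0.18244617]
0.007 -0.006 0.065 -2.5 -3.9 41.8 50
pos [ 472.8 -189.8  241.8] rot [179.6  -0.3 106.7] F [-0.1  0.4 -0.1]
```

View pics/wb.png

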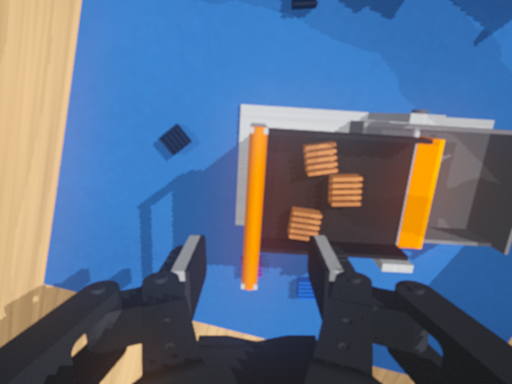

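The wrist view shows the orange bar upright at (255,205), between the open fingers at (190,260) and (325,260). The three copper sinks are on the floor and the gate lies flat at (420,195). I'll descend.

Request:
arm_command:
  moves: "0.007 -0.006 0.065 -2 -3 42 50; 0 0 0 0 0 38 50; 0 0 0 0 0 5 50; 0 0 0 0 0 0 50"

```text
time_s: 13.2
position: [0.4756, -0.1902, 0.1562]
tcp_rot: [179.8, -0.0, 102.5]
contact_force: [-0.2, 0.1, 0.2]
gripper_width: 0.0499
```

```bash
python3 -c "
from h import *
rows(pan(.001,.156),[180,0,103],11)"
```

```text
0.004 -0.000 -0.008 -1.5 -5.1 0.2 11
pos [ 475.6 -190.2  156.2] rot [179.8  -0.  102.5] F [-0.2  0.1  0.2]
```

Request:
arm_command:
  moves: "0 0 -0.008 -2 -5 0 50; 0 0 0 0 0 0 30; 0 0 0 0 0 0 5; 0 0 0 0 0 0 5; 0 0 0 0 0 0 5"

```text
time_s: 13.82
position: [0.4711, -0.1947, 0.1598]
tcp_rot: [179.7, 0.2, 102.9]
contact_force: [1.6, -0.6, -2.6]
gripper_width: 0.0096
```

```bash
python3 -c "
from h import *
rows(pan(.001,.156),[180,0,103],5)"
```

```text
0.004 0.003 -0.001 1.9 0.3 3.7 5
pos [ 471.1 -194.7  159.8] rot [179.7   0.2 102.9] F [ 1.6 -0.6 -2.6]
```

Request:
arm_command:
  moves: "0 0 0 0 0 0 5; 0 0 0 0 0 0 5"

```text
time_s: 14.08
position: [0.4711, -0.1946, 0.1597]
tcp_rot: [179.7, 0.2, 102.9]
contact_force: [-1.6, 0.1, -1.3]
gripper_width: 0.0099
```

```bash
cat > arc.py <<'E'
from h import *
import sys
# arc plan: TCP about tipping axis, grasp point G 19mm behind TCP (tool kept vertical)
s=get_state();p=np.array(s['position']);G0=p+[0,0,.019]
e=np.array([ux,[-ux[1],ux[0],0]]);ax=.146
def cur():
    x=(G0-B)@e[0]-ax;z=G0[2]-.095;return x,z
x,z=cur();a0=np.arctan2(.080,-.145);a=np.arctan2(z,x)
print('r',np.hypot(x,z),'tilt est',a0-a,'y',(G0-B)@e[1],'rot',np.round(s['tcp_rot'],1),'F',np.round(s['contact_force'],1),'w',s['gripper_width'],'t',s['time_s'])
st=float(sys.argv[1]);n=int(sys.argv[2]);r=.1656;px,pz=x,z
for i in range(1,n+1):
    b=a-st*i;X,Z=r*np.cos(b),r*np.sin(b)
    print('tilt',round(a0-b,3),'tool y',round((X-px)*1000,1),'tool z',round(-(Z-pz)*1000,1));px,pz=X,Z
E
python3 arc.py 0.08 5
```

```text
r 0.16766919162696595 tilt est 0.01879199670581455 y -0.001849830251624522 rot [179.7   0.2 102.9] F [-1.6  0.1 -1.3] w 0.009888877468969796 t 14.075
tilt 0.099 tool y 8.9 tool z -10.2
tilt 0.179 tool y 7.9 tool z -10.6
tilt 0.259 tool y 8.8 tool z -9.9
tilt 0.339 tool y 9.5 tool z -9.2
tilt 0.419 tool y 10.2 tool z -8.4
```

Request:
arm_command:
  moves: "0 0 0 0 3 -6 5; 0 0 0 0 4 -6 5; 0 0 0 0 4 -5 5"

```text
time_s: 14.45
position: [0.4798, -0.1925, 0.1747]
tcp_rot: [-179.9, 0.1, 102.9]
contact_force: [-3.1, -1.2, -5.6]
gripper_width: 0.0101
```

```bash
python3 arc.py 0.08 5
```

```text
r 0.16833766183052024 tilt est 0.12271045463931562 y -0.0017584072412078291 rot [-1.799e+02  1.000e-01  1.029e+02] F [-3.1 -1.2 -5.6] w 0.010129831519649076 t 14.45
tilt 0.203 tool y 10.4 tool z -8.8
tilt 0.283 tool y 9.0 tool z -9.7
tilt 0.363 tool y 9.7 tool z -9.0
tilt 0.443 tool y 10.4 tool z -8.2
tilt 0.523 tool y 11.0 tool z -7.3
```

Request:
arm_command:
  moves: "0 0 0 0 8 -9 5; 0 0 0 0 8 -9 5; 0 0 0 0 9 -9 5; 0 0 0 0 10 -8 5"

```text
time_s: 14.95
position: [0.5116, -0.185, 0.2112]
tcp_rot: [-179.4, -0.1, 102.8]
contact_force: [-4.5, -1.4, -3.5]
gripper_width: 0.01
```

```bash
python3 arc.py 0.08 5
```

```text
r 0.1703264286982092 tilt est 0.4125936044423808 y -0.0015951121028819851 rot [-1.794e+02 -1.000e-01  1.028e+02] F [-4.5 -1.4 -3.5] w 0.010033770232585178 t 14.95
tilt 0.493 tool y 13.7 tool z -3.9
tilt 0.573 tool y 11.4 tool z -6.7
tilt 0.653 tool y 11.9 tool z -5.8
tilt 0.733 tool y 12.3 tool z -4.8
tilt 0.813 tool y 12.7 tool z -3.8
```

Request:
arm_command:
  moves: "0 0 0 0 11 -6 5; 0 0 0 0 11 -6 5; 0 0 0 0 12 -5 5; 0 0 0 0 12 -4 5"

```text
time_s: 15.45
position: [0.5559, -0.1747, 0.2386]
tcp_rot: [-178.9, -0.1, 102.7]
contact_force: [-4.9, -1.2, -3.6]
gripper_width: 0.0099
```

```bash
python3 arc.py 0.05 3
```

```text
r 0.1726681137032423 tilt est 0.7229783587794165 y -0.0014854849898220286 rot [-1.789e+02 -1.000e-01  1.027e+02] F [-4.9 -1.2 -3.6] w 0.009895652943588615 t 15.45
tilt 0.773 tool y 10.2 tool z 4.1
tilt 0.823 tool y 8.0 tool z -2.2
tilt 0.873 tool y 8.1 tool z -1.8
```

Request:
arm_command:
  moves: "0.005 0 0 0 10 -3 5; 0.005 0 0 0 10 -2 5; 0.005 0 0 0 9 -1 5; 0 0 0 0 5 0 5; 0 0 0 0 0 0 5"

```text
time_s: 16.08
position: [0.5934, -0.1659, 0.2491]
tcp_rot: [-178.2, 0.0, 102.7]
contact_force: [-3.9, -1.3, -0.9]
gripper_width: 0.0096
```

```bash
python3 arc.py 0.05 2; python3 - <<'E'
from h import *
c=camera('scene');save(c,'s5');im=cv2.imread('pics/s5.png');cv2.imwrite('pics/s5c.png',cv2.resize(im[130:370,80:300],None,fx=2.5,fy=2.5))
E
```

```text
r 0.17422758745634576 tilt est 0.9536175278889432 y -0.001365618124358075 rot [-178.2    0.   102.7] F [-3.9 -1.3 -0.9] w 0.00955659886636011 t 16.075
tilt 1.004 tool y 9.2 tool z 7.8
tilt 1.054 tool y 8.3 tool z -0.3
```

View pics/s5c.png

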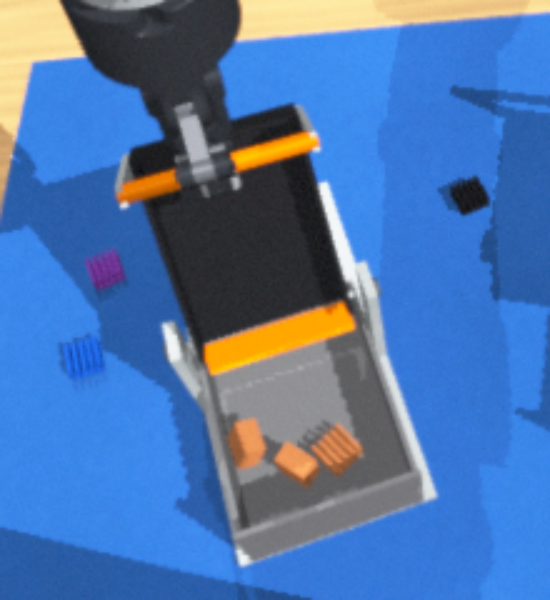

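All three sinks are in the bin, at (245,440), (297,462) and (337,447), and the pan is empty. Lowering along the same arc.

Request:
arm_command:
  moves: "0 0 0 0 -9 1 5; 0 0 0 0 -10 2 5; 0 0 0 0 -10 3 5; 0 0 0 0 -10 4 5; 0 0 0 0 -10 5 5"

```text
time_s: 16.75
position: [0.5457, -0.1772, 0.2364]
tcp_rot: [-178.9, 0.2, 102.7]
contact_force: [-1.7, -0.9, 2.5]
gripper_width: 0.0098
```

```bash
python3 arc.py -0.08 4
```

```text
r 0.174440795948015 tilt est 0.6620153165999227 y -0.0015906067662406 rot [-178.9    0.2  102.7] F [-1.7 -0.9  2.5] w 0.009758078138117993 t 16.75
tilt 0.582 tool y -8.5 tool z 13.8
tilt 0.502 tool y -11.5 tool z 6.6
tilt 0.422 tool y -10.9 tool z 7.5
tilt 0.342 tool y -10.3 tool z 8.4
```

Request:
arm_command:
  moves: "0 0 0 0 -10 7 5; 0 0 0 0 -11 7 5; 0 0 0 0 -10 8 5; 0 0 0 0 -9 9 5; 0 0 0 0 -9 9 5"

```text
time_s: 17.38
position: [0.492, -0.1898, 0.1955]
tcp_rot: [-178.7, 0.2, 102.6]
contact_force: [1.6, -2.0, -3.3]
gripper_width: 0.0095
```

```bash
python3 arc.py -0.08 3
```

```text
r 0.17210245557553142 tilt est 0.263488260019336 y -0.0018137808900048603 rot [-178.7    0.2  102.6] F [ 1.6 -2.  -3.3] w 0.009528776098438258 t 17.375
tilt 0.183 tool y -4.1 tool z 14.4
tilt 0.103 tool y -8.0 tool z 10.6
tilt 0.023 tool y -7.1 tool z 11.2
```

Request:
arm_command:
  moves: "0 0 0 0 -6 8 5; 0 0 0 0 -6 8 5; 0 0 0 0 -4 7 5; 0 0 0 0 -3 5 5"

```text
time_s: 17.88
position: [0.4711, -0.1947, 0.1644]
tcp_rot: [-178.7, 0.2, 102.6]
contact_force: [-0.8, -1.4, -0.0]
gripper_width: 0.0096
```

```bash
python3 arc.py -0.03 3
```

```text
r 0.17002384264724044 tilt est 0.04235747190808814 y -0.0018685877848868028 rot [-178.7    0.2  102.6] F [-0.8 -1.4 -0. ] w 0.009575129804909783 t 17.875
tilt 0.012 tool y 1.3 tool z 6.6
tilt -0.018 tool y -2.4 tool z 4.4
tilt -0.048 tool y -2.3 tool z 4.4
```

Request:
arm_command:
  moves: "0 0 0 0 0 2.5 5; 0 0 0 0 0 2.5 5; 0 0 0 0 0 2 5"

```text
time_s: 18.25
position: [0.4709, -0.1948, 0.1635]
tcp_rot: [-178.6, 0.3, 102.6]
contact_force: [-5.6, 0.3, 10.9]
gripper_width: 0.0092
```

```bash
python3 - <<'E'
from h import *
s=get_state();e=np.array([ux,[-ux[1],ux[0],0]])
c=camera('scene');P=cloud(c);Q=P-B;X=Q@e[0];Y=Q@e[1];Z=P[...,2]
m=(X>.05)&(X<.135)&(abs(Y)<.04)&(abs(Z-.1)<.015)&(c['z_map']>0);print('floor',np.polyfit(X[m],Z[m],1),m.sum())
E
```

```text
floor [0.00101134 0.0982173 ] 1678
```

The pan is seated: I'm now pushing down with 11 N and it isn't moving. Releasing.

Request:
arm_command:
  moves: "0 0 0 0 0 -1 14; 0 0 0 0 0 0 20; 0 0 0 0 0 0 50; 0 0 0 0 0 0 50"

```text
time_s: 18.8
position: [0.4726, -0.193, 0.1648]
tcp_rot: [-178.8, 0.3, 102.7]
contact_force: [0.6, 0.1, -0.2]
gripper_width: 0.05
```

Request:
arm_command:
  moves: "0 0 0 0 0 -15 50; 0 0 0 0 0 -40 50; 0 0 0 0 0 -60 50; 0 0 0 40 -20 -30 50; 0 0 0 60 -10 0 50"

```text
time_s: 19.42
position: [0.4244, -0.1017, 0.3178]
tcp_rot: [-178.9, 0.2, 102.4]
contact_force: [0.5, 1.3, 0.6]
gripper_width: 0.0504
```

Request:
arm_command:
  moves: "0 0 0 -60 0 0 50; 0 0 0 -60 0 0 50; 0 0 0 -60 0 0 50; 0 0 0 -60 0 0 50; 0 0 0 0 0 0 50"

```text
time_s: 20.05
position: [0.4799, -0.3357, 0.3305]
tcp_rot: [-179.4, 1.1, 103.1]
contact_force: [-0.5, 0.2, 0.3]
gripper_width: 0.05
```

```bash
sed -i 's/a,b,zl,zh in(/a,b,zl,zh in(("pf2",.05,.135,.09,.105),/; s/(.wrist.,.scene.)/("scene","top")/' gate.py; python3 gate.py; python3 - <<'E'
import cv2
from h import *
im=cv2.imread('pics/sceneg.png');cv2.imwrite('pics/s6c.png',cv2.resize(im[130:370,80:420],None,fx=2.3,fy=2.3))
c=camera('top');P=cloud(c);hsv=cv2.cvtColor(c['color'],cv2.COLOR_RGB2HSV)
m=(hsv[...,0]>6)&(hsv[...,0]<24)&(hsv[...,1]>205)&(P[...,2]>.165)&(P[...,2]<.2);print('bar',np.median(P[m],0),m.sum())
E
```

```text
hinge-rel [-169.4 -141.3] 232.0 [-0.5  0.2  0.3]
scene panel [-0.21666062  0.13199798] 551
lipface dx/dz [0.00292076 0.17034766] 525
pf2 1677 [0.0005092  0.09830538] 0.09832164866189064
panfloor 1126 [0.00215484 0.09812622] 0.09830722724050689
bin 1160 [0.00549446 0.00886847] 0.009724770753950951
top panel [-0.09271738  0.11284844] 342
pf2 1238 [0.00213009 0.09885605] 0.09901001882832644
panfloor 791 [0.00291629 0.09878215] 0.09909954818792288
bin 556 [-0.00821183  0.01248029] 0.01021323209610242
bar [ 0.46913261 -0.19180762  0.18003338] 309
```

View pics/s6c.png

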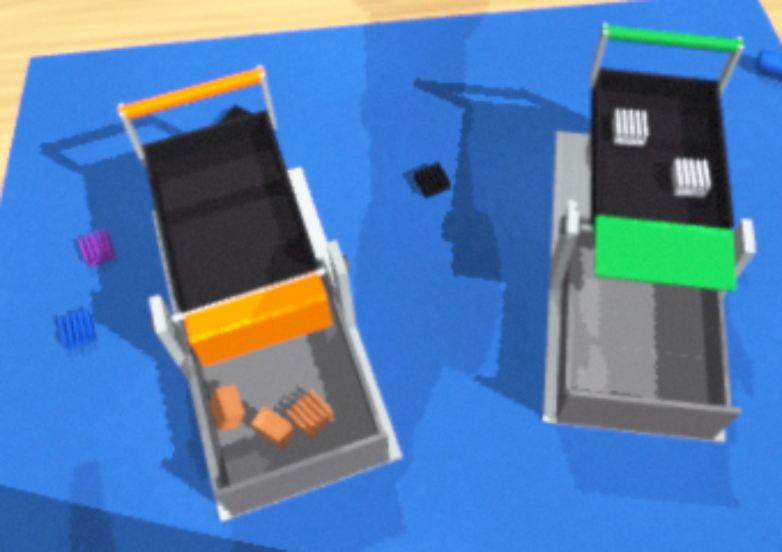

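The pan is level (floor slope about 0.002), the bar is back where it started, and the gate is down with its lip vertical. The three copper sinks are in the bin at (225,407), (271,425) and (310,411), and the green station is undisturbed. Handing in.

```bash
python3 -c "
from bench import finish_job;print(finish_job())"
```

```text
the job is handed in; nothing more can be done
None
```

The orange pan is empty. All three copper heat sinks are in its grey bin, the pan is back down level, and its gate is still fully down. I handed the job in at about 20 s.

- **Gate:** The first two pushes left it about 0.05 and 0.04 rad short, because the finger was tilted and bore too close to the hinge. The second push reached 20 N sideways and 15 N vertically on the tool for a moment. A third push, low on the lip with the tips pitched inward, took it to its stop while the pan was level.
- **Tipping:** I gripped the bar, raised the pan to about 0.95 rad and lowered it along the same arc. The grip slid about 4 mm on the bar, so I finished by pressing down, reaching about 11 N, to confirm the pan was seated before letting go.
- **Last checks:**
  - The pan floor slope is about 0.002 and the bar is back at its starting position.
  - The lip hangs vertical within 0.003.
  - The green station looks unchanged, and the arm is clear of everything.
- **Disagreement:** The last gate-panel slope readings, from the scene and top views, came out implausible (−0.22 and −0.09), probably because they mixed in lip pixels. I relied on the lip reading instead, and on the wrist camera's level panel reading taken before tipping.

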